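Lower a bore probe through its guide and hold it for the reading

ROBOT

A 7-joint arm with a two-finger parallel gripper is mounted at the origin on a cart in front of the work surface, level with it; the furniture and walls round the work are solid. World frame = base frame: x ahead of the robot, y to its left, z up, the work surface at z = 0. Lengths are in m, angles in rad, forces in N, time in s.
With the tool pointing down it reaches from about 0.4 to 0.9 m from the base axis. Payload 5.6 kg.
Tool frame: the origin (TCP) lies midway between the tips of the shut fingers; the grasp point (between the pads) lies 19 mm behind it; z points along the fingers, y is the line along which they close (so a half turn about z gives the same grasp; the last joint's range is limited). The gripper opens to 92 mm and grips with 3 to 60 N. Pads are 20 mm wide; open, the fingers measure 128 mm over their backs; the gripper's body (75 mm by 189 mm) begins 69 mm behind the grasp point.
Start: joints at [1.119, 0.468, -0.012, 1.603, 0.006, 1.071, -0.056], TCP at [0.258, -0.596, 0.215] pointing down, gripper open.
Joint ranges: [-2.53, 2.53], [-0.31, 2.02], [-1.57, 1.55], [0.28, 2.44], [-1.29, 4.43], [0.15, 1.84], [-2.92, 2.92]. Speed limits (rad/s): [2.57, 2.57, 3.14, 3.14, 3.14, 3.14, 3.14].

INTERFACE

Orientations are given as a 3x3 rotation matrix whose columns are the frame's x, y, z axes.
In Python, from station import env, effector, solver, viewer, workorder, search_frame, tip_of gives the robot as it stands. Calls block until the motion is done:
- env.reach(position, orientation): joint-space move of the TCP to a pose.
- env.movel(position, frame=None, rate=0.15): straight line of the TCP; frame=None keeps the orientation; rate is the mean speed in m/s.
- env.goto_joints(angles): joint-space move.
- effector.release() and effector.grasp(squeeze=None): open the fingers fully, or close them until they stop; squeeze is the grip in N (None keeps the last).
- env.pause(seconds).
- solver.inverse_kinematics(position, orientation): joint angles nearest the present ones, or None.
- env.sense(): the state.
- viewer.read_camera(name): name is "scene" or "top" or "wrist"; returns (picture, depth): 420x560x3 uint8, red, green, blue; 420x560 float32, m along the optical axis (not along the pixel's ray), 0 where there is no reading.
- viewer.camera_info(name): a dict with "intrinsics" (3x3 intrinsics, pixels), "eye" and "rotation" of the camera in the world; the wrist camera has in their place "T_tool_cam" (4x4, takes a point from camera to tool coordinates, whose origin is the TCP and whose axes are the flange's). Camera axes: x right, y up, looking along -z (the intrinsics and any distortion apply to the point x, -y, -z); pixel columns grow to the right and rows downward; lengths in m; the calibration is good to about 2 mm. A picture is of the moment at which its call begins: read the wrist's pose just before it. camera_info takes no time and is no camera call.
A pose or a line that the arm cannot do raises env.PlanningError and nothing moves.
- workorder.finish_job(): hands the job in; it is judged then, once.
Trained networks look in the newest picture that a camera, given by its name, has taken for a name from the list of things; names that differ only in an ending like _2 or _b are one class to them, and where a whole thing is asked for, a point or a joint stands for the part that bears it (a point fixed in the world has none). Each returns a list of dicts, best first, with "score" (0 to 1); they miss things now and then, are a little off and sometimes report something else, mostly with a low value. They report only what shows in the picture. A call takes as long as a camera call. They do not tell look-alikes from the thing itself.
- search_frame(camera, name): "at" ([x, y, z] in m, in world coordinates, good to about 4 mm: the middle of the surface that is visible of it).
- tip_of(camera, name): "at" ([x, y, z] in m, in world coordinates, good to about 4 mm: a listed point, or the origin of a listed thing).
The state is a dict: "t": time; "joint_positions": joint angles; "joint_velocities": joint speeds; "tau": joint torques, N m; "ee_pos": TCP position; "tcp_rot": TCP orientation; "wrist_force": force on the tool from outside, world axes, zero at the start; "moment": the same for the moment, N m; "gripper_width": finger opening in m; "grasp_force": force on a finger pad.
Only numpy, scipy, OpenCV 4.12 (cv2) and the standard library are available. Lean on these libraries where they do the work, as an engineer would, in place of code of your own. Each camera call takes 0.05 s, during which the arm holds its last target. There are 200 camera calls.

TASK

First pull the cabinet's drawer fully open by its handle to bring out the gauging fixture. Then lift the bore probe out of its stand and lower its thin stem, upright, through the hole in the fixture's guide plate without ever touching the fixture, until the orange band on the stem is level with the top of the guide plate. Finish while still holding the probe there, still, upright and centred in the hole, resting on nothing; leave the black round unit, the glue bottle and the tape roll where they are.

Things in the scene. Friction and masses are not known exactly. Their poses are not given: they have to be found in the camera images.
- station: Low grey cabinet with a blue drawer front, 220 mm deep (its x), 180 mm wide (its y), 90 mm high, fixed to the bench. Origin: centre of its underside; its -x axis points out of the drawer front, roughly to the robot, and is the way the drawer slides out. The front face is 110 mm from the origin.
- drawer (a joint): Slide of the cabinet's only drawer: 0 = shut, about 0.150 m = fully out against its stop. Light friction (1 N) plus some damping (4 N per m/s); it stays where it is left. It may start open by up to 15 mm.
- drawer_handle (a point): Middle of the grip bar of the drawer's handle: a straight level steel bar, 10 mm thick and 94 mm long, parallel to the drawer front (the cabinet's y), its centre 45 mm out from the front, 52 mm above the bench and 38 mm below the cabinet's top. Nothing is above it; it moves with the drawer. Axes as the cabinet's.
- guide_mouth (a point): Centre of the guide hole, 20 mm in diameter, at the top face (72 mm above the bench) of the fixture's square 80 mm aluminium guide plate. Below is a sleeve with a 26 mm bore; its solid floor is 42 mm below the mouth. It moves with the drawer: fully out it is about 71 mm in front of the cabinet's face. Drawer walls and front are at most 78 mm above the bench. z axis up, other axes as the cabinet's.
- probe: Bore probe, loose, about 90 g (varies), 132 mm long. Its origin is the tip of the stem and its z axis points up along the probe. Steel stem 8 mm in diameter from 0 to 68 mm with an orange band centred 25 mm above the tip; aluminium collar 32 mm in diameter from 68 to 76 mm; black round handle 24 mm in diameter from 76 to 132 mm (with two thin silver rings), to be gripped from above. It hangs upright in the stand by its collar.
- probe_tip (a point): The tip (bottom end) of the probe's stem, on its axis; axes as the probe's.
- probe_handle (a point): Middle of the probe's handle, on its axis, 104 mm above the tip; a good place to grip, any yaw.
- stand: Probe stand fixed to the bench: dark round foot 84 mm in diameter and a grey column 38 mm in diameter, 82 mm high, with a 14 mm hole down its axis in which the probe's stem hangs (tip 14 mm above the bench). Origin: centre of its underside. The probe comes free once lifted by 70 mm.
- puck: Bystander: black round unit with a white cap, 54 mm in diameter, 44 mm high; origin at its underside. Leave it alone.
- glue_bottle: Bystander: red glue bottle with a black nozzle, 30 mm in diameter, 92 mm high; origin at its underside. Leave it alone.
- tape: Bystander: roll of green tape lying flat, 63 mm across, 19 mm high; origin at its underside. Leave it alone.
Not all that is in view belongs to the job. Leave any green look-alike of the probe alone.

How it is judged:
On the way, in this order (a step that is already met when the one before it is completed fails the run):
1. the drawer is pulled out at least 130 mm while the probe still hangs in its stand (value of joint drawer above 0.13 m and distance of probe from where it was at the start of the episode below 0.02 m), for 0.2 s.
2. the probe is lifted clear of its stand, drawer still open (value of joint drawer above 0.13 m and z of probe_tip in the frame of stand above 0.085 m), for 0.1 s.
3. the stem is in the guide hole, centred, at depth (value of joint drawer above 0.13 m and z of probe_tip in the frame of guide_mouth between -0.035 and -0.015 m and horizontal distance between probe_tip and guide_mouth below 0.0035 m and angle between probe's own z axis and vertical below 0.07 rad and contact force between probe and the fingers above 1 N and contact force between probe and station below 0.2 N and linear speed of probe below 0.01 m/s), for 0.3 s.
At the end, for the whole second after the job is handed in: Drawer out at least 130 mm; probe held by the fingers and still, touching no part of cabinet, drawer or fixture; its tip 15 to 35 mm below the top of the guide plate and within 3.5 mm of the hole's axis, the probe within 0.07 rad (4 degrees) of vertical (all of step 3); the arm keeps its last pose, push and grip.
It fails at once if the probe touches the guide, the bore or any other part of the drawer or cabinet (contact force between probe and station above 0.5 N).
It fails at once if the black round unit is pushed more than 15 mm (distance of puck from where it was at the start of the episode above 0.015 m).
It fails at once if the glue bottle is pushed more than 15 mm (distance of glue_bottle from where it was at the start of the episode above 0.015 m).
It fails at once if the tape roll is pushed more than 15 mm (distance of tape from where it was at the start of the episode above 0.015 m).
It also fails if it takes over 72 s, if anything falls off the work surface, if the arm or the gripper's body presses on something with over 40 N, if the wrist force passes 120 N, or if a joint passes its speed limit or range.

## Working session

There is one attempt and no reset: what is moved stays moved. The work goes in short steps, each a Python script; the robot and the scene stay as the last script left them, time stands still between calls to the robot, and variables do not carry over. Pictures are saved under pics/ and viewed, at most 13 in all, crops included, and the job is handed in when it is done.

```bash
ls; mkdir -p pics; cat > h.py <<'E'
import numpy as np, cv2
from station import env, effector, solver, viewer, workorder, search_frame, tip_of
def save(img,n): cv2.imwrite('pics/'+n,cv2.cvtColor(img,cv2.COLOR_RGB2BGR))
def campose(cam,s=None):
    i=viewer.camera_info(cam)
    K=np.array(i['intrinsics'])
    if cam=='wrist':
        T=np.array(i['T_tool_cam']); R0=np.array(s['tcp_rot']); 
        return K,R0@T[:3,3]+np.array(s['ee_pos']),R0@T[:3,:3]
    return K,np.array(i['eye']),np.array(i['rotation'])
def cloud(cam,depth,s=None):
    K,e,R=campose(cam,s); v,u=np.mgrid[:420,:560]
    x=(u-K[0,2])/K[0,0]*depth; y=(v-K[1,2])/K[1,1]*depth
    P=np.stack([x,-y,-depth],-1)@R.T+e
    P[depth<=0]=np.nan
    return P
def proj(cam,p,s=None):
    K,e,R=campose(cam,s); q=(np.array(p)-e)@R; q=np.array([q[0],-q[1],-q[2]]); q=K@q; return (q[:2]/q[2]).round(0)
def down(yaw): # tool y axis at angle yaw in world
    y=np.array([np.cos(yaw),np.sin(yaw),0]); z=np.array([0,0,-1.]); return np.stack([np.cross(y,z),y,z],1)
E
python3 - <<'E'
from h import *
np.set_printoptions(precision=3,suppress=True)
for c in ['scene','top']:
    print(c,{k:(np.array(v).tolist() if not isinstance(v,str) else v) for k,v in viewer.camera_info(c).items()})
    p,d=viewer.read_camera(c); save(p,c+'0.png'); np.save(c+'0.npy',cloud(c,d))
    for n in ['drawer_handle','probe_tip','probe_handle','stand','station','guide_mouth','puck','glue_bottle','tape']:
        print(n,[(np.array(r['at']).round(3).tolist(),round(r['score'],2),proj(c,r['at']).tolist()) for r in tip_of(c,n)[:3]])
print(viewer.camera_info('wrist'))
s=env.sense();print(s)
E
```

```text
pics
scene {'intrinsics': [[504.65595184602705, 0.0, 279.61015157747], [0.0, 504.65595184602705, 207.09066154000695], [0.0, 0.0, 1.0]], 'eye': [0.13443730821555952, -0.7310682018003665, 1.1666516932907556], 'rotation': [[0.8743695849871527, 0.3669713351239705, -0.3175056976602545], [-0.4851171317002621, 0.6769420155040423, -0.5535439243422655], [0.011798193942506491, 0.6380294247467397, 0.7699215906681923]]}
drawer_handle [([0.571, 0.114, 0.051], 0.85, [265.0, 200.0])]
probe_tip [([0.396, -0.255, 0.001], 0.83, [273.0, 339.0]), ([0.451, -0.229, -0.0], 0.8, [287.0, 321.0])]
probe_handle [([0.49, -0.324, 0.119], 0.76, [324.0, 323.0]), ([0.46, -0.226, 0.103], 0.73, [291.0, 298.0]), ([0.392, -0.257, 0.104], 0.72, [272.0, 321.0])]
stand [([0.489, -0.326, -0.001], 0.86, [321.0, 346.0])]
station [([0.735, 0.088, 0.002], 0.71, [317.0, 197.0])]
guide_mouth []
puck [([0.445, 0.374, 0.0], 0.81, [192.0, 170.0])]
glue_bottle [([0.574, 0.342, -0.001], 0.65, [233.0, 163.0])]
tape [([0.642, -0.183, 0.002], 0.61, [341.0, 276.0])]
top {'intrinsics': [[455.0574957152887, 0.0, 285.69707218026053], [0.0, 
[... 1174 characters left out ...]
51,  0.071],
       [ 1.   ,  0.001, -0.   , -0.001],
       [-0.001,  0.251, -0.968, -0.17 ],
       [ 0.   ,  0.   ,  0.   ,  1.   ]])}
{'t': 1.0, 'joint_positions': array([ 1.119,  0.467, -0.012,  1.603,  0.006,  1.071, -0.056]), 'joint_velocities': array([ 0.001, -0.001,  0.001, -0.001,  0.003, -0.001,  0.   ]), 'tau': array([  0.001, -52.042,  -0.012, -24.406,  -0.057,   0.011,   0.   ]), 'ee_pos': array([ 0.258, -0.596,  0.215]), 'tcp_rot': array([[ 0.918,  0.397, -0.   ],
       [ 0.397, -0.918, -0.   ],
       [-0.   ,  0.   , -1.   ]]), 'wrist_force': array([-0.526, -0.256,  0.269]), 'moment': array([ 0.026,  0.007, -0.017]), 'grasp_force': 0.0, 'gripper_width': 0.09187912094057435}
```

```bash
python3 - <<'E'
import cv2
a=cv2.imread('pics/scene0.png'); c=cv2.resize(a[270:370,240:370],None,fx=5,fy=5,interpolation=cv2.INTER_CUBIC); cv2.imwrite('pics/crop0.png',c)
E
```

```text
(no output)
```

View pics/scene0.png

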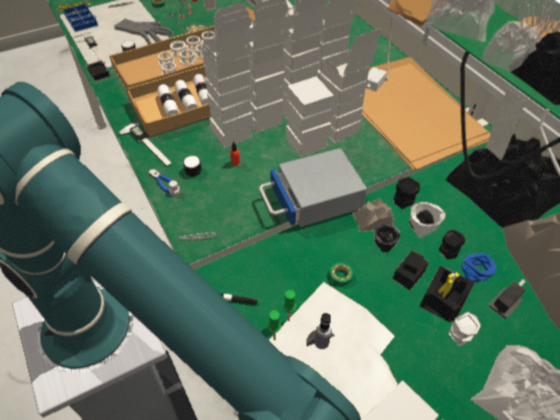

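View pics/crop0.png

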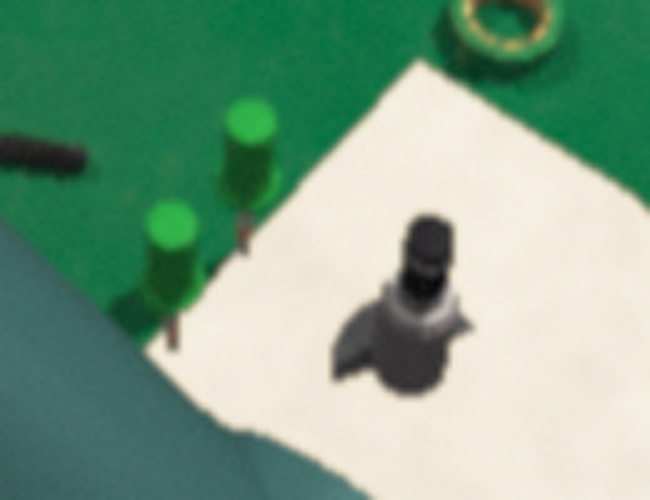

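View pics/top0.png

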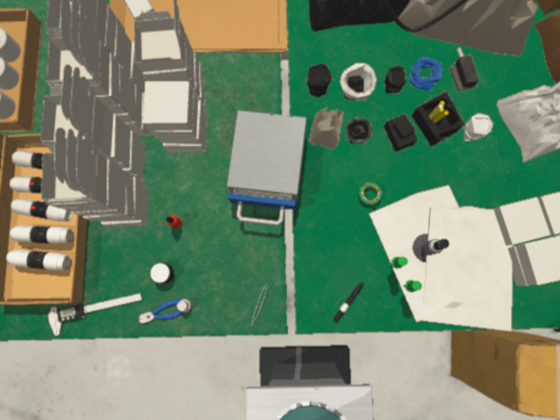

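Candidates for the probe in the scene picture are the green look-alikes at (290,298) and (272,321), and the black-handled one in the grey stand at (324,330). The crop shows that one with a black handle and aluminium collar on the column, so I choose it. The cabinet is at about (320,190), with its handle at (268,198).

```bash
python3 - <<'E'
from h import *
np.set_printoptions(precision=4,suppress=True)
for c in ['top','scene']:
    P=np.load(c+'0.npy'); m=(P[...,2]>.082)&(P[...,2]<.098)&(abs(P[...,0]-.735)<.18)&(abs(P[...,1]-.09)<.16)
    m=cv2.morphologyEx(m.astype(np.uint8),cv2.MORPH_OPEN,np.ones((7,7)))>0
    q=P[m]; r=cv2.minAreaRect((q[:,:2]*1000).astype(np.float32)); print(c,r,np.median(q[:,2]))
    h=(P[...,2]>.045)&(P[...,2]<.062)&(abs(P[...,0]-.571)<.03)&(abs(P[...,1]-.112)<.06)
    q=P[h]; print(len(q),q.mean(0), cv2.minAreaRect((q[:,:2]*1000).astype(np.float32)) if len(q) else 0)
cam=np.deg2rad
for p,yaw in [([.6,.11,.034],np.pi/2),([.43,.13,.034],np.pi/2),([.49,-.325,.2],0),([.555,.114,.2],np.pi/2)]:
  for k in (0,np.pi):
    print(p,k,solver.inverse_kinematics(np.array(p),down(yaw+k)))
E
```

```text
top ((742.5444946289062, 91.17947387695312), (179.9724578857422, 205.92355346679688), 81.79707336425781) 0.0876232904870643
248 [0.5745 0.1096 0.0537] ((578.4710083007812, 112.29066467285156), (43.219261169433594, 119.05198669433594), 0.5161844491958618)
scene ((742.8486328125, 85.85585021972656), (185.65826416015625, 205.66705322265625), 81.51551818847656) 0.08964646582663494
150 [0.5743 0.1073 0.0555] ((579.6901245117188, 110.5191879272461), (116.21695709228516, 42.162113189697266), 89.7492904663086)
[0.6, 0.11, 0.034] 0 [ 0.3592  0.829  -0.8441  1.7757  0.7757  0.9058  0.7359]
[0.6, 0.11, 0.034] 3.141592653589793 [-0.0033  0.6588 -0.312   1.8002  0.2867  0.7271 -2.0406]
[0.43, 0.13, 0.034] 0 [ 0.2214  0.5577 -0.7047  2.1657  0.6234  0.6277  0.6401]
[0.43, 0.13, 0.034] 3.141592653589793 [ 0.0191  0.4876 -0.4565  2.1773  0.4018  0.5565 -2.3073]
[0.49, -0.325, 0.2] 0 [ 0.8054  0.4098 -0.3548  1.7553  0.1647  1.0056  0.3891]
[0.49, -0.325, 0.2] 3.141592653589793 [ 0.3308  0.3793  0.2518  1.7882 -0.1107  0.9878 -2.5151]
[0.555, 0.114, 0.2] 0 [ 0.4303  0.5216 -0.9171  1.7819  0.4671  1.0724  0.9174]
[0.555, 0.114, 0.2] 3.141592653589793 [ 0.2067  0.4182 -0.5948  1.795   0.2719  1.0109 -2.0648]
```

```bash
python3 - <<'E'
from h import *
np.set_printoptions(precision=4,suppress=True)
yaw=np.deg2rad(81.8); cx=np.array([np.sin(yaw),-np.cos(yaw),0])
hd=np.array([.571,.112,.052])
p=hd+cx*.024; p[2]=.22
env.reach(p,down(yaw)); effector.grasp(10); env.pause(.2)
s=env.sense(); print(s['t'],s['ee_pos'],s['joint_positions'],s['gripper_width'])
pic,d=viewer.read_camera('wrist'); save(pic,'w1.png')
for n in ['drawer_handle','station']: print(n,[(np.array(r['at']).round(4),r['score'],proj('wrist',r['at'],s)) for r in tip_of('wrist',n)[:2]])
P=cloud('wrist',d,s); np.save('w1.npy',P)
# cabinet-aligned coords about hd
cy=np.array([np.cos(yaw),np.sin(yaw),0]); q=P.reshape(-1,3); q=q[~np.isnan(q[:,0])]
a=(q-hd)@cx; b=(q-hd)@cy
m=(abs(a)<.02)&(abs(b)<.04)&(q[:,2]>.04)&(q[:,2]<.07)
print('bar',m.sum(),a[m].min(),a[m].max(),np.median(a[m]),q[m,2].max()); 
for lo in (-.035,0,.02):
  k=m&(b>lo)&(b<lo+.015); print(lo,np.median(a[k]))
m=(a>.02)&(a<.09)&(abs(b)<.07)&(q[:,2]>.06)&(q[:,2]<.1); print('front',np.percentile(a[m],[0,1,5]), b[m].min(),b[m].max())
E
```

```text
5.2917 [0.5948 0.1086 0.22  ] [ 0.355   0.5262 -0.8106  1.6741  0.4158  1.1225  0.8556] 0.0005502205785344951
drawer_handle [(array([0.5668, 0.1124, 0.0494]), 0.85, array([276., 170.]))]
station []
bar 567 -0.005998578344414164 0.0036011382124038396 -0.0017310387776648312 0.05870749353641774
-0.035 -0.002181702331633168
0 -0.0020642326434276567
0.02 -0.002081662734374903
front [0.043  0.0433 0.0436] -0.06999045346439972 0.0699723734264584
```

View pics/w1.png

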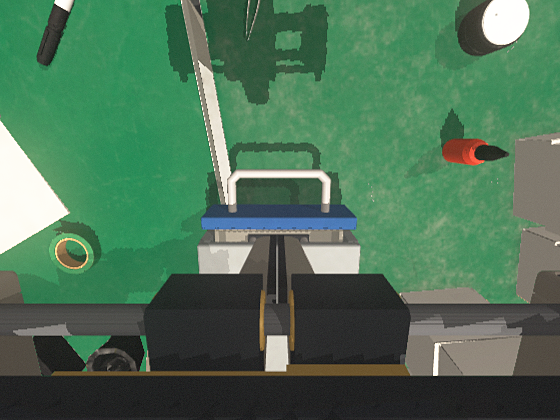

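```bash
python3 - <<'E'
from h import *
np.set_printoptions(precision=4,suppress=True)
yaw=np.deg2rad(81.8); cx=np.array([np.sin(yaw),-np.cos(yaw),0])
hd=np.array([.571,.112,.052])
p=hd+cx*.021; p[2]=.22; env.movel(p)
p[2]=.036; env.movel(p,rate=.12); s=env.sense(); print(s['t'],s['wrist_force'],s['ee_pos']); f0=s['wrist_force']@cx
p=p-cx*.125; env.movel(p,rate=.08); s=env.sense(); print(s['t'],s['wrist_force'],(s['wrist_force'])@cx,s['ee_pos'])
for i in range(12):
    p=p-cx*.004; env.movel(p,rate=.04); s=env.sense(); f=s['wrist_force']@cx-f0; print(i,s['t'],f,s['ee_pos'])
    if f>8: break
E
```

```text
7.375 [ 0.1821 -0.1496  0.0032] [0.5923 0.1091 0.0367]
9.0833 [ 0.1399 -0.1332 -0.5434] 0.15744645434739238 [0.468  0.1266 0.0358]
0 9.3333 0.3449440203149491 [0.4636 0.1274 0.0359]
1 9.5833 -0.3519277946128866 [0.4597 0.128  0.036 ]
2 9.8333 -0.2585754109085512 [0.4558 0.1286 0.036 ]
3 10.0833 -0.5278787823627235 [0.4518 0.1291 0.036 ]
4 10.3333 2.3100438753510324 [0.4486 0.1297 0.0361]
5 10.5833 11.138925292158547 [0.4483 0.1298 0.0365]
```

```bash
cat >> h.py <<'E'
yaw=np.deg2rad(81.8); cx=np.array([np.sin(yaw),-np.cos(yaw),0]); cy=np.array([np.cos(yaw),np.sin(yaw),0])
E
python3 - <<'E'
from h import *
np.set_printoptions(precision=4,suppress=True)
s=env.sense(); p=s['ee_pos']+cx*.009; env.movel(p,rate=.05); p[2]=.25; env.movel(p)
effector.release()
g=np.array([.742,.0915,.25])-cx*.181
env.movel(g,rate=.2); env.pause(.3); s=env.sense(); print(s['t'],s['ee_pos'])
pic,d=viewer.read_camera('wrist'); save(pic,'w2.png'); np.savez('w2.npz',d=d,pic=pic,p=s['ee_pos'],R=s['tcp_rot'])
for n in ['guide_mouth','drawer_handle']: print(n,[(np.array(r['at']).round(4),r['score'],proj('wrist',r['at'],s)) for r in tip_of('wrist',n)[:2]])
E
```

```text
14.925 [0.5624 0.1173 0.2504]
guide_mouth [(array([0.5544, 0.117 , 0.0727]), 0.6, array([275., 186.]))]
drawer_handle [(array([0.4362, 0.135 , 0.0473]), 0.63, array([276.,  82.]))]
```

View pics/w2.png

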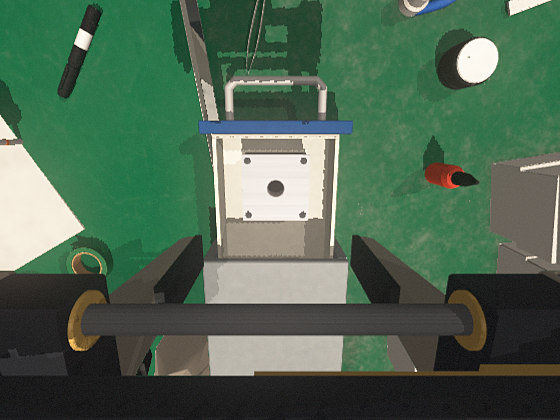

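```bash
cat >> h.py <<'E'
def atz(uv,z,s):
    K,e,R=campose('wrist',s); r=np.linalg.inv(K)@[uv[0],uv[1],1]; r=R@[r[0],-r[1],-r[2]]
    return e+r*(z-e[2])/r[2]
E
cat > hole.py <<'E'
from h import *
def hole(pic,s,guess,z=.072,show=None):
    g=cv2.cvtColor(pic,cv2.COLOR_RGB2GRAY); u,v=proj('wrist',guess,s).astype(int)
    x0,y0=u-22,v-22; c=cv2.resize(g[y0:y0+44,x0:x0+44],None,fx=4,fy=4,interpolation=cv2.INTER_CUBIC)
    t,b=cv2.threshold(c,0,255,cv2.THRESH_BINARY_INV+cv2.THRESH_OTSU)
    n,l,st,ce=cv2.connectedComponentsWithStats(b)
    best=min(range(1,n),key=lambda i: np.hypot(*(ce[i]-88))+ (1000 if st[i,4]<300 else 0))
    cs,_=cv2.findContours((l==best).astype(np.uint8),cv2.RETR_EXTERNAL,cv2.CHAIN_APPROX_NONE); el=cv2.fitEllipse(cs[0])
    uv=(np.array(el[0])+.5)/4-.5+[x0,y0]
    return uv,np.array(el[1])/4,atz(uv,z,s),t
E
python3 - <<'E'
from hole import *
np.set_printoptions(precision=4,suppress=True)
f=np.load('w2.npz'); s=dict(ee_pos=f['p'],tcp_rot=f['R'])
print(hole(f['pic'],s,[.5544,.117,.0727]))
P=cloud('wrist',f['d'],s); print(P[170:180,260:290,2].mean(),P[200:210,260:290,2].mean())
# go to the probe
t=np.array([.490,-.325,.30])+cx*0.005
env.movel(np.array([.53,-.1,.30]),rate=.25); env.movel(t,rate=.25); env.pause(.3)
s=env.sense(); print(s['t'],s['ee_pos'],s['joint_positions'])
pic,d=viewer.read_camera('wrist'); save(pic,'w3.png'); np.savez('w3.npz',d=d,pic=pic,p=s['ee_pos'],R=s['tcp_rot'])
for n in ['probe_handle','stand']: print(n,[(np.array(r['at']).round(4),r['score'],proj('wrist',r['at'],s)) for r in tip_of('wrist',n)[:3]])
P=cloud('wrist',d,s); m=(P[...,2]>.138)&(P[...,2]<.155)&(np.hypot(P[...,0]-.49,P[...,1]+.325)<.03)
q=P[m]; print(len(q),q.mean(0), cv2.minEnclosingCircle((q[:,:2]*1000).astype(np.float32)))
E
```

```text
(array([275.2406, 188.0366]), array([16.2868, 16.6723]), array([0.5569, 0.117 , 0.072 ]), 163.0)
nan nan
17.4917 [ 0.4953 -0.3249  0.3002] [ 1.1044  0.4077 -0.7694  1.6128  0.296   1.2416  1.7084]
probe_handle [(array([ 0.4931, -0.3202,  0.1187]), 0.94, array([280., 190.])), (array([ 0.4518, -0.2277,  0.1065]), 0.76, array([351., 144.])), (array([ 0.3934, -0.2611,  0.1044]), 0.76, array([318.,  97.]))]
stand [(array([ 0.4945, -0.3214,  0.0007]), 0.82, array([278., 177.])), (array([ 0.4936, -0.3192,  0.1192]), 0.71, array([281., 190.]))]
350 [ 0.4903 -0.3226  0.1454] ((490.78851318359375, -322.6208801269531), 11.859855651855469)
```

View pics/w3.png

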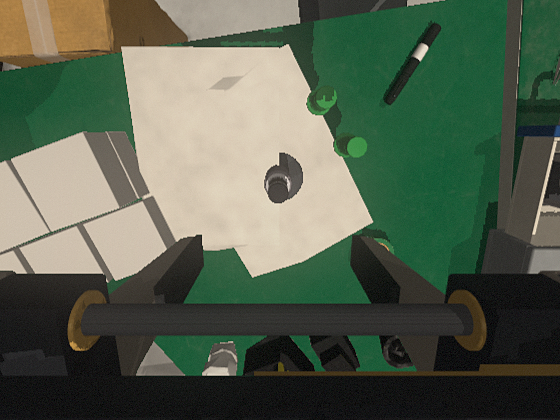

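Hole measured at (275,188) px, i.e. (0.557, 0.117), with a diameter of 19.5 mm as it should be. The black probe handle is at (278,190) px, with its top at z=0.145 and radius 11.9 mm, matching the description. Both greens, at (322,100) and (351,146), are clear of the fingers.

```bash
python3 - <<'E'
from hole import *
np.set_printoptions(precision=4,suppress=True)
p=np.array([.4908,-.3226,.23]); env.movel(p,rate=.15); p[2]=.099; env.movel(p,rate=.1); env.pause(.2)
s=env.sense(); print(s['t'],s['ee_pos'],s['wrist_force'])
effector.grasp(25); env.pause(.3); s=env.sense(); print(s['t'],s['ee_pos'],s['wrist_force'],s['gripper_width'],s['grasp_force'],s['moment'])
p[2]=.26; env.movel(p,rate=.12); env.pause(.3)
s=env.sense(); print(s['t'],s['ee_pos'],s['wrist_force'],s['gripper_width'],s['grasp_force'],s['moment'])
pic,d=viewer.read_camera('wrist'); save(pic,'w4.png'); np.savez('w4.npz',d=d,pic=pic,p=s['ee_pos'],R=s['tcp_rot'])
print([(np.array(r['at']).round(4),r['score'],proj('wrist',r['at'],s)) for r in tip_of('wrist','probe_tip')[:3]])
E
```

```text
19.9167 [ 0.491  -0.3228  0.0995] [-1.0467  0.1308  1.1047]
21.25 [ 0.4908 -0.3227  0.099 ] [ 0.3803  0.401  -0.1831] 0.02382457676174642 24.994260370731354 [ 0.0271 -0.1801 -0.007 ]
23.0417 [ 0.4907 -0.3225  0.2597] [-0.707  -0.303  -1.5081] 0.023522481373250075 24.993827641010284 [ 0.0737 -0.1565 -0.0723]
[(array([ 0.4894, -0.3201,  0.1743]), 0.93, array([278., 211.])), (array([ 0.4547, -0.229 , -0.001 ]), 0.78, array([337., 148.]))]
```

View pics/w4.png

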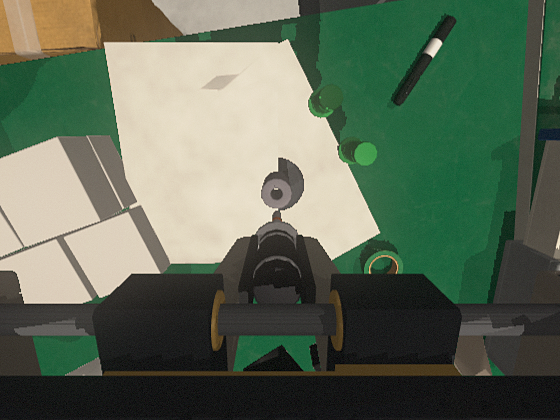

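```bash
python3 - <<'E'
from hole import *
np.set_printoptions(precision=4,suppress=True)
f=np.load('w4.npz'); s4=dict(ee_pos=f['p'],tcp_rot=f['R'])
print('exp tip w4',proj('wrist',[.4907,-.3225,.175],s4))
env.movel(np.array([.4908,-.3226,.30]),rate=.15)
env.movel(np.array([.5569,.117,.30]),rate=.18); env.movel(np.array([.5569,.117,.19]),rate=.1); env.pause(.4)
s=env.sense(); print(s['t'],s['ee_pos'],s['tcp_rot'].round(4).tolist(),s['wrist_force'])
pic,d=viewer.read_camera('wrist'); np.savez('w5.npz',d=d,pic=pic,p=s['ee_pos'],R=s['tcp_rot'])
for n in ['probe_tip','guide_mouth']:print(n,[(np.array(r['at']).round(4),r['score'],proj('wrist',r['at'],s)) for r in tip_of('wrist',n)[:2]])
e=s['ee_pos']; print('exp tip',proj('wrist',[e[0],e[1],e[2]-.085],s),'hole',proj('wrist',[.5569,.117,.072],s))
a=pic[170:250,230:325]; save(cv2.resize(a,None,fx=7,fy=7,interpolation=cv2.INTER_CUBIC),'w5c.png')
E
```

```text
exp tip w4 [276. 213.]
27.825 [0.557  0.117  0.1902] [[-0.9898, 0.1427, 0.0003], [0.1427, 0.9898, -0.0001], [-0.0003, -0.0, -1.0]] [-0.9443  0.7033 -0.8541]
probe_tip [(array([0.5564, 0.1196, 0.1035]), 0.65, array([279., 212.]))]
guide_mouth [(array([0.557 , 0.1161, 0.0726]), 0.58, array([275., 205.]))]
exp tip [276. 213.] hole [276. 204.]
```

View pics/w5c.png

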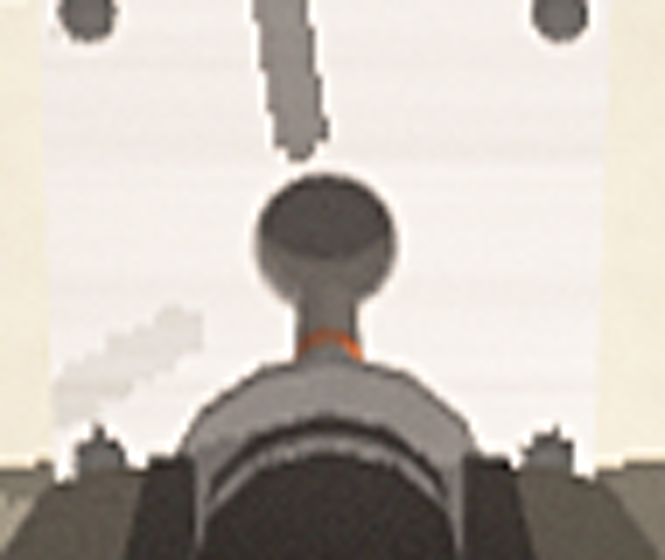

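```bash
python3 - <<'E'
from hole import *
np.set_printoptions(precision=4,suppress=True)
p=np.array([.5569,.117,.19]); env.movel(p+cy*.022,rate=.06); env.pause(.4)
s=env.sense(); print(s['t'],s['ee_pos'])
pic,d=viewer.read_camera('wrist'); np.savez('w6.npz',d=d,pic=pic,p=s['ee_pos'],R=s['tcp_rot'])
e=s['ee_pos']; 
pr=lambda q:np.round((proj('wrist',q,s)-[230,170]+.5)*7)
z=np.array([0,0,1.])
print('exp tip edge row/col in crop',[ pr(e-.085*z-cx*.004), pr(e-.085*z), pr(e-.085*z+cy*.004),pr(e-.06*z-cx*.004)])
h=np.array([.5569,.117,.072]); print('hole pred',pr(h), hole(pic,s,h))
a=pic[170:250,230:325]; a=np.clip((a.astype(float)-40)*1.3,0,255).astype(np.uint8); save(cv2.resize(a,None,fx=7,fy=7,interpolation=cv2.INTER_CUBIC),'w6c.png')
E
```

```text
28.8917 [0.5601 0.1385 0.19  ]
exp tip edge row/col in crop [array([326., 276.]), array([326., 304.]), array([354., 304.]), array([326., 326.])]
hole pred [172. 242.] (array([254.5023, 204.3162]), array([19.5571, 20.0227]), array([0.5569, 0.1172, 0.072 ]), 173.0)
```

View pics/w6c.png

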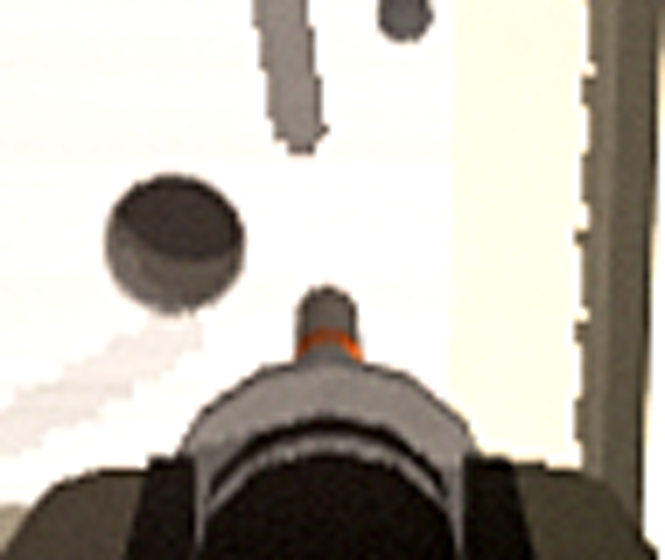

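```bash
python3 - <<'E'
from hole import *
np.set_printoptions(precision=2,suppress=True)
f=np.load('w6.npz'); s=dict(ee_pos=f['p'],tcp_rot=f['R']); g=cv2.cvtColor(f['pic'],cv2.COLOR_RGB2GRAY).astype(float)
print(g[205:224,272:282].astype(int)); print(g[214:217,268:286].astype(int))
K,e,R=campose('wrist',s)
def pj(p): q=(p-e)@R; q=K@[q[0],-q[1],-q[2]]; return q[:2]/q[2]
t=f['p']-np.array([0,0,.085])
a=np.linspace(0,2*np.pi,100)
for dx in (0,.001,.002):
  ring=np.array([pj(t+cx*dx+.004*(np.cos(i)*cx+np.sin(i)*cy)) for i in a]); print(dx,'top row',ring[:,1].min(),'cols',ring[:,0].min(),ring[:,0].max())
d=f['d']; print(d[208:222,276])
P=cloud('wrist',d,s); print(P[210:219,276]*1000)
E
```

```text
[[244 244 244 244 244 244 244 244 245 244]
 [245 245 245 244 243 243 244 244 244 244]
 [244 245 243 243 245 243 244 245 245 244]
 [242 244 244 244 245 244 245 244 244 243]
 [244 244 246 248 251 249 247 245 242 242]
 [243 249 231 233 205 216 240 249 245 242]
 [249 236 147 140  95 108 171 212 249 244]
 [246 154  93  96 100 103  98 111 227 247]
 [198  96  94 102 108 110 111 103 136 249]
 [154  91  96 102 108 112 113 108  94 239]
 [159  98 101 105 109 108 114 110 102 224]
 [145  92 101 103 106 108 111 110 102 230]
 [130  91  95  94  99 103 102 103 102 207]
 [132  81  92 101 101 104 103 110  95 182]
 [126  85 101 108 109 113 111 126 124 176]
 [121  98 102 110 114 114 114 122 140 168]
 [110 102 107 114 117 111 111 106 115 134]
 [106 115 117 131 133 134 132 124 119 114]
 [130 135 143 141 149 147 146 147 136 138]]
[[240 242 245 255 154  91  96 102 108 112 113 108  94 239 246 244 242 243]
 [242 243 246 255 159  98 101 105 109 108 114 110 102 224 249 245 243 244]
 [245 243 247 255 145  92 101 103 106 108 111 110 102 230 252 246 244 245]]
0 top row 208.75163432814605 cols 271.4198692712277 280.32164595686754
0.001 top row 209.83192172877392 cols 271.42633686019474 280.31964789620673
0.002 top row 210.91014864750625 cols 271.43279215946035 280.3176536323258
[0.3  0.3  0.26 0.26 0.26 0.25 0.25 0.25 0.24 0.24 0.24 0.23 0.19 0.19]
[[556.75 139.14 106.99]
 [556.45 139.2  111.55]
 [556.79 139.15 113.64]
 [556.38 139.22 118.43]
 [557.02 139.13 119.26]
 [556.66 139.2  123.7 ]
 [556.78 139.18 126.31]
 [556.59 139.22 129.95]
 [556.61 139.22 132.77]]
```

```bash
python3 - <<'E'
from hole import *
np.set_printoptions(precision=4,suppress=True)
p=np.array([.5569,.117,.19])-cx*.0008; env.movel(p,rate=.06); env.pause(.3)
p[2]=.165; env.movel(p,rate=.04); env.pause(.3)
s=env.sense(); print(s['t'],s['ee_pos'],s['wrist_force'])
p[2]=.131; env.movel(p,rate=.03); env.pause(.7)
s=env.sense(); print(s['t'],s['ee_pos'],s['wrist_force'],s['grasp_force'],abs(s['joint_velocities']).max())
pic,d=viewer.read_camera('wrist'); np.savez('w7.npz',d=d,pic=pic,p=s['ee_pos'],R=s['tcp_rot'])
a=pic[180:260,230:325]; save(cv2.resize(a,None,fx=7,fy=7,interpolation=cv2.INTER_CUBIC),'w7c.png')
pic,d=viewer.read_camera('scene'); P=proj('scene',[.557,.117,.09]).astype(int); a=pic[P[1]-35:P[1]+35,P[0]-45:P[0]+45]; save(cv2.resize(a,None,fx=7,fy=7,interpolation=cv2.INTER_CUBIC),'s7c.png')
E
```

```text
30.8333 [0.5562 0.1171 0.1652] [-0.6985  0.2346 -0.5844]
32.8167 [0.5561 0.1171 0.131 ] [ 0.4532 -0.0831 -0.5035] 24.99385893344879 0.0016297061639934916
```

View pics/w7c.png

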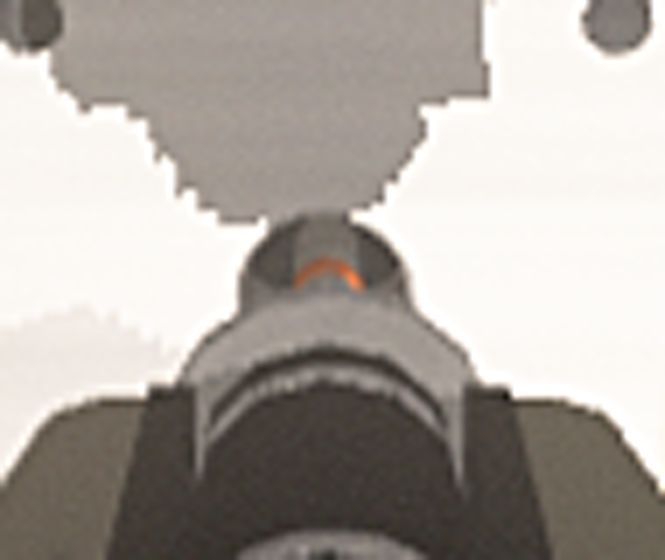

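View pics/s7c.png

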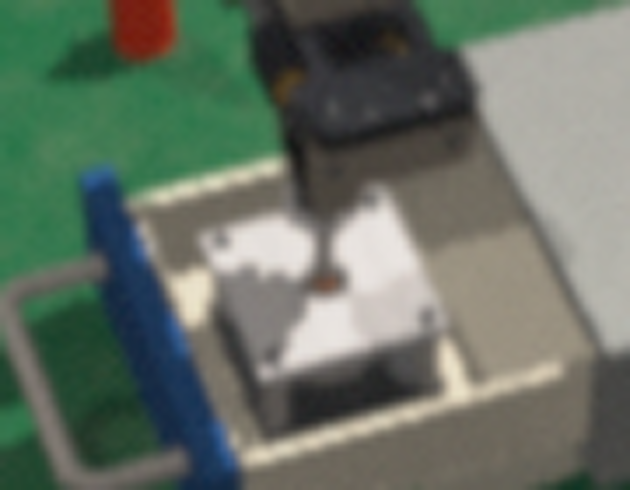

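The wrist crop shows the stem (columns 293–360) centred in the hole (240–412), with the orange band at plate level. No contact force shows on the wrist, and the scene crop agrees.

```bash
python3 -c "
from h import *
print(workorder.finish_job())"
```

```text
the job is handed in; nothing more can be done
None
```

I handed the job in with the drawer out against its stop and the probe held upright and still in the guide hole. In the last pictures it was centred, with the orange band level with the plate top; no contact showed on the wrist force, and the hand-in call returned no verdict.

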